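# Stack the plinth discs on the ratchet turntable and index it four clicks

## Robot

A 6-joint arm with a two-finger parallel gripper is mounted at the origin on the work surface. World frame = base frame: x ahead of the robot, y to its left, z up, the work surface at z = 0. Lengths are in m, angles in rad, forces in N, time in s.
With the tool pointing down it reaches from about 0.2 to 0.875 m from the base axis. Payload 3.4 kg.
Tool frame: the origin (TCP) lies between the finger pads; the fingertips stand 25 mm ahead of it and the grasp point (between the pads) lies 6 mm ahead of it (r.nose_length is the z of the fingertips in the tool frame, in m); z points along the fingers, x is the direction in which the jaws open and shut, and the axes are right-handed (so a half turn about z gives the same grasp; the last joint's range is limited). The gripper opens to 94 mm and grips with 3 to 60 N. Pads are 16 mm wide; open, the fingers measure 119 mm over their backs; the gripper's body (75 mm by 177 mm) begins 78 mm behind the grasp point.
Start: joints at [-1.465, 0.276, 1.505, -0, 1.361, -0.121], TCP at [0.129, -0.56, 0.23] pointing down, gripper open.
Joint ranges: [-2.89, 2.89], [-0.75, 2.08], [0.22, 2.7], [-1.18, 4.32], [0.11, 2.71], [-2.7, 2.7]. Speed limits (rad/s): [2.57, 2.57, 3.14, 3.14, 3.14, 3.14].

## Interface

Orientations are given as a unit quaternion [w, x, y, z].
In Python, from plant import r, gripper_to, inverse_kinematics, vision, models, telemetry gives the robot as it stands. Calls block until the motion is done:
- r.move_to(position, orientation): joint-space move of the TCP to a pose.
- r.move_l(position, rot=None, vel=0.15, guard=None): straight line of the TCP; rot=None keeps the orientation; vel is the mean speed in m/s. With guard (N) it stops when the force on the tool has changed by that much, and returns True; else False.
- r.movej(angles): joint-space move.
- gripper_to(opening, f_grip=None): finger opening in m; f_grip is the grip in N (None keeps the last); returns when the fingers have stopped.
- r.hold(seconds).
- inverse_kinematics(position, orientation): joint angles nearest the present ones, or None.
- vision.snapshot(name): name is "side" or "top"; returns the picture (480x640x3 uint8, red, green, blue); there is no depth.
- vision.get_calibration(name): a dict with "fx", "fy", "cx", "cy" (pixels), "position" and "orientation" of the camera in the world. Camera axes: x right, y down, z forward; pixel columns grow to the right and rows downward; lengths in m; the calibration is good to about 2 mm. A picture is of the moment at which its call begins. get_calibration takes no time and is no camera call.
A pose or a line that the arm cannot do raises r.PlanningError and nothing moves.
- r.sign_off(): hands the job in, once; it reports no verdict.
Trained networks look in the newest picture that a camera, given by its name, has taken for a name from the list of things; names that differ only in an ending like _2 or _b are one class to them, and where a whole thing is asked for, a point or a joint stands for the part that bears it (a point fixed in the world has none). Each returns a list of dicts, best first, with "score" (0 to 1); they miss things now and then, are a little off and sometimes report something else, mostly with a low value. They report only what shows in the picture. A call takes as long as a camera call. They do not tell look-alikes from the thing itself.
- models.boxes_of(thing, camera): "at" ([x, y, z] in m, in world coordinates, good to about 4 mm: the middle of the surface that is visible of it).
- models.regions_of(thing, camera): "pixels" (480x640 bool, what is visible of it).
- models.mark_of(thing, camera): "at" ([x, y, z] in m, in world coordinates, good to about 4 mm: a listed point, or the origin of a listed thing).
Readings, each from a call of its own:
- telemetry.current_t(): time.
- telemetry.current_joints(): joint angles.
- telemetry.current_dq(): joint speeds.
- telemetry.current_joint_efforts(): joint torques, N m.
- telemetry.current_ee_pos(): TCP position.
- telemetry.current_tool_rot(): TCP orientation.
- telemetry.current_wrist_force(): force on the tool from outside, world axes, zero at the start.
- telemetry.current_torque(): the same for the moment, N m.
- telemetry.current_opening(): finger opening in m.
Only numpy, scipy, OpenCV 4.12 (cv2) and the standard library are available. Lean on these libraries where they do the work, as an engineer would, in place of code of your own. Each camera call takes 0.05 s, during which the arm holds its last target.

## Task

Build a plinth on the green turntable: lay the cork disc flat on the plate, centred within the painted red ring, then lay the white plaster disc centred on the cork, before the turntable makes any click. Then grip the red post of the turntable's lever and swing it counterclockwise (seen from above) through exactly four ratchet clicks, stopping right where the fourth click drops in (well short of half-way to a fifth), and finish while still holding the post firmly gripped and still there. Leave the wooden disc and everything else on the bench alone.

Things in the scene. Friction and masses are not known exactly. Their poses are not given: they have to be found in the camera images.
- turntable: Green cast turntable base, fixed to the table, place and yaw vary. Round foot 196 mm across. Origin: on the turning axis, at the table surface; z up.
- plate_centre (a point): Centre of the top face of the turntable's flat aluminium plate, on the turning axis, 54 mm above the table. The plate is 170 mm across, with a painted red ring 80 mm inside diameter around this point; below it a toothed steel ratchet wheel, 214 mm across. z up. This point's axes turn with the plate.
- wheel (a joint): Turning angle of plate, ratchet wheel and lever together, rad, growing counterclockwise seen from above, about the vertical through plate_centre. 0 is the start stop. A click at every 0.262 rad (15 degrees): click 1 at 0.262, 2 at 0.524, 3 at 0.785, 4 at 1.047, 5 at 1.309. Starts between 0 and 0.19, so the way to the first click varies. It stays where it is left.
- pawl: Spring pawl, a brass pin with a black knob in a green bracket on the base (54 mm high, out to 147 mm from the turning axis, knob to 168 mm), 20 degrees counterclockwise from the base's x axis. Not to be handled. Resistance felt at the post climbs over each tooth from 2 to about 6 N, then vanishes at the click, where the pawl even pushes the wheel on a little; it cannot turn back over a click. Origin: beside the pin, 30 mm above the table.
- lever_post: Upright round red post at the end of the steel lever that turns the plate; the post spins freely on its own axis. Origin: on the post's axis, 145 mm from the turning axis, 30 mm above the table; z up. At wheel 0 it lies 125 degrees clockwise from the base's x axis (seen from above). 18 mm diameter, red from 45 to 111 mm above the table.
- post_top (a point): Centre of the top end of the red post, 111 mm above the table.
- cork_disc: Brown cork disc, 60 mm diameter, 16 mm thick, about 30 g, lying flat on the table at the start. Origin: centre of its underside.
- plaster_disc: White plaster disc, 54 mm diameter, 18 mm thick, about 60 g, lying flat on the table at the start. Origin: centre of its underside.
- wood_disc: BYSTANDER. Dark brown wooden disc, 50 mm diameter, 22 mm thick, lying flat. Origin: centre of its underside.
- figurine: BYSTANDER. Dark grey metal figurine, 134 mm tall, 56 mm foot. Origin: centre of its underside.
- glue_bottle: BYSTANDER. Yellow bottle with red cap, 52 mm diameter, 150 mm tall. Origin: centre of its underside.
- tin: BYSTANDER. Bare metal can, 70 mm diameter, 80 mm tall. Origin: centre of its underside.
- brush: BYSTANDER. Brush lying on the table. Origin: under its middle.
- screwdriver: BYSTANDER. Screwdriver lying on the table. Origin: under its middle.
- spatula: BYSTANDER. Spatula lying on the table. Origin: under its middle.
Not all that is in view belongs to the job. What is shaped like the cork_disc but blue or turquoise is not meant. There is more than one size of the plaster_disc; the one meant has the size given above.

How it is judged:
On the way, in this order (a step that is already met when the one before it is completed fails the run):
1. the cork disc lies flat on the turntable's plate, within 10 mm of its centre, let go, before any click (horizontal distance between cork_disc and plate_centre below 0.01 m and z of cork_disc in the frame of plate_centre between -0.003 and 0.003 m and angle between cork_disc's own z axis and vertical below 0.08 rad and contact force between the fingers and cork_disc below 0.05 N and value of joint wheel below 0.24 rad), for 0.2 s.
2. the plaster disc lies flat on the cork, within 10 mm of the centre of both, let go, before any click (all of step 1 and horizontal distance between plaster_disc and plate_centre below 0.01 m and horizontal distance between plaster_disc and cork_disc below 0.01 m and z of plaster_disc in the frame of plate_centre between 0.0125 and 0.0195 m and angle between plaster_disc's own z axis and vertical below 0.08 rad and contact force between the fingers and plaster_disc below 0.05 N), for 0.2 s.
At the end, for the whole second after the job is handed in: Turntable still, past its fourth click and under half-way to the fifth (1.03 to 1.178 rad), the fingers holding the post with over 3 N; cork flat on the plate, plaster disc flat on the cork, each within 10 mm of the plate's centre and of one another, untouched by the fingers (horizontal distance between each of cork_disc, plaster_disc and plate_centre below 0.01 m and z of cork_disc in the frame of plate_centre between -0.003 and 0.003 m and angle between each of cork_disc, plaster_disc's own z axis and vertical below 0.08 rad and contact force between the fingers and cork_disc below 0.05 N and horizontal distance between plaster_disc and cork_disc below 0.01 m and z of plaster_disc in the frame of plate_centre between 0.0125 and 0.0195 m and contact force between the fingers and plaster_disc below 0.05 N and linear speed of each of cork_disc, plaster_disc below 0.02 m/s and value of joint wheel between 1.03 and 1.178 rad and velocity of joint wheel between -0.05 and 0.05 rad/s and contact force between the fingers and lever_post above 3 N); the arm keeps its last pose, push and grip.
It fails at once if a fifth click (value of joint wheel above 1.31 rad).
It fails at once if a bystander moved by more than 30 mm or tipped over (distance of any of wood_disc, figurine, glue_bottle, tin, brush, screwdriver, spatula from where it was at the start of the episode above 0.03 m or angle between any of figurine, glue_bottle, tin, wood_disc's own z axis and vertical above 0.5 rad).
It also fails if it takes over 72 s, if anything falls off the work surface, if the arm or the gripper's body presses on something with over 40 N, if the wrist force passes 120 N, or if a joint passes its speed limit or range.

## Working session

There is one attempt and no reset: what is moved stays moved. The work goes in short steps, each a Python script; the robot and the scene stay as the last script left them, time stands still between calls to the robot, and variables do not carry over. Pictures are saved under pics/ and viewed, and the job is handed in when it is done.

```bash
ls; mkdir -p pics
python3 - <<'E'
from plant import r, vision, models, telemetry
import cv2
for n in ("side","top"):
    im=vision.snapshot(n); cv2.imwrite(f"pics/{n}0.png",im[:,:,::-1])
    c=vision.get_calibration(n); print(n,c)
    for t in ["turntable","plate_centre","lever_post","post_top","pawl","cork_disc","plaster_disc","wood_disc"]:
        for k in ("mark_of","boxes_of"):
            print(n,t,k,[( [round(float(v),4) for v in d["at"]],round(d["score"],2)) for d in getattr(models,k)(t,n)])
print(telemetry.current_t())
E
```

```text
pics
side {'fx': 614.1724396104354, 'fy': 614.1724396104354, 'cx': 320.3376666839626, 'cy': 245.64842136960294, 'position': array([ 0.26443942, -1.44364418,  0.94575259]), 'orientation': array([-0.50465181,  0.85773401, -0.08873034,  0.04178327])}
side turntable mark_of [([0.5311, -0.059, -0.0035], 0.86), ([0.5321, -0.0569, 0.049], 0.43)]
side turntable boxes_of [([0.5325, -0.0981, 0.0534], 0.77)]
side plate_centre mark_of [([0.5325, -0.0572, 0.0541], 0.85)]
side plate_centre boxes_of [([0.5281, -0.0891, 0.0538], 0.9)]
side lever_post mark_of [([0.5325, -0.0589, -0.0032], 0.65), ([0.4889, -0.1967, 0.0283], 0.55)]
side lever_post boxes_of [([0.4886, -0.2022, 0.0769], 0.58), ([0.5179, 0.352, 0.0278], 0.36)]
side post_top mark_of [([0.4879, -0.1985, 0.1134], 0.52)]
side post_top boxes_of [([0.4879, -0.2036, 0.0785], 0.69)]
side pawl mark_of []
side pawl boxes_of []
side cork_disc mark_of [([0.4375, 0.2072, -0.0002], 0.68), ([0.4282, 0.3107, 0.0001], 0.64), ([0.3298, 0.2318, -0.0057], 0.5)]
side cork_disc boxes_of [([0.4336, 0.1941, 0.0177], 0.74), ([0.3321, 0.2236, 0.0103], 0.51), ([0.4
[... 1075 characters left out ...]
ost_top mark_of [([0.4891, -0.1987, 0.1084], 0.42)]
top post_top boxes_of []
top pawl mark_of [([0.6244, 0.0002, 0.0351], 0.57)]
top pawl boxes_of [([0.5259, -0.06, 0.0556], 0.7), ([0.6632, 0.0161, 0.0445], 0.64)]
top cork_disc mark_of [([0.43, 0.205, -0.0012], 0.75), ([0.432, 0.3092, -0.003], 0.68), ([0.3301, 0.2338, 0.0004], 0.59)]
top cork_disc boxes_of [([0.4297, 0.3032, 0.0164], 0.9), ([0.4285, 0.2045, 0.0147], 0.67), ([0.3307, 0.2295, 0.0187], 0.57)]
top plaster_disc mark_of [([0.5116, 0.1505, -0.0014], 0.77)]
top plaster_disc boxes_of [([0.5148, 0.1478, 0.0161], 0.47)]
top wood_disc mark_of [([0.5179, 0.3668, 0.0025], 0.8)]
top wood_disc boxes_of [([0.5199, 0.3649, 0.0282], 0.74)]
1.7
```

View pics/side0.png

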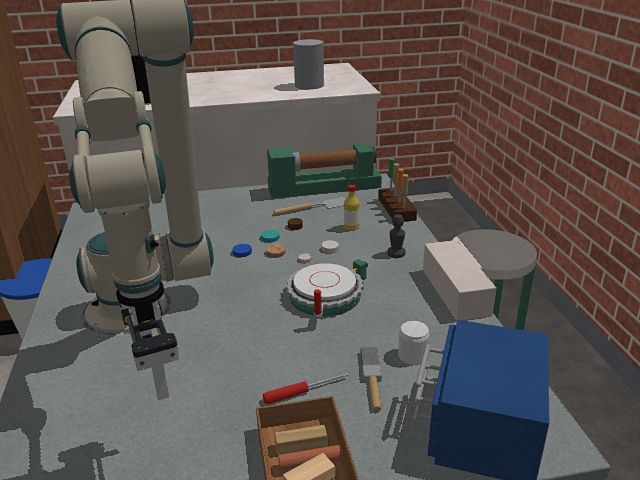

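View pics/top0.png

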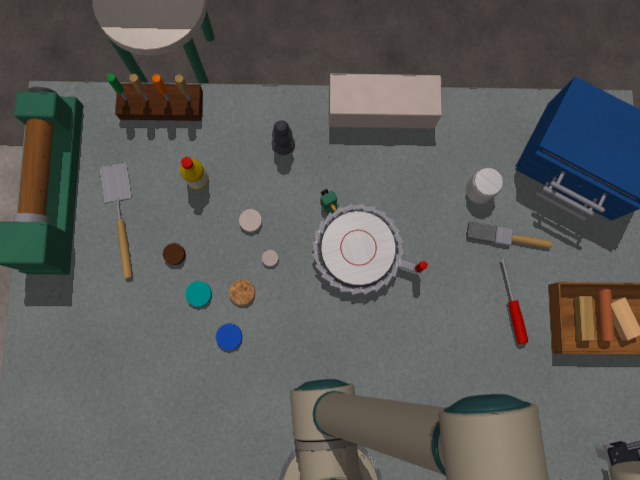

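The top view shows the cork at px (241,292) and two white discs: large at (250,220), small at (270,258). The blue and turquoise look-alikes are at (229,337) and (198,294). The plate is centred at about (358,247), the post top at (421,267) and the pawl at (330,202). Next I'll measure sizes and triangulate from both views.

```bash
cat > h.py <<'E'
import numpy as np, cv2
from scipy.spatial.transform import Rotation as R
from plant import r, vision, models, telemetry, gripper_to, inverse_kinematics
def Rm(q): return R.from_quat([q[1],q[2],q[3],q[0]]).as_matrix()
def ray(cam,u,v):
    c=vision.get_calibration(cam); d=Rm(c["orientation"])@np.array([(u-c["cx"])/c["fx"],(v-c["cy"])/c["fy"],1]); return np.array(c["position"]),d/np.linalg.norm(d)
def onz(cam,u,v,z):
    p,d=ray(cam,u,v); return p+d*(z-p[2])/d[2]
def tri(a,b):
    (p,d),(q,e)=ray("top",*a),ray("side",*b)
    s=np.linalg.lstsq(np.c_[d,-e],q-p,rcond=None)[0]; A=p+s[0]*d;B=q+s[1]*e
    return (A+B)/2,np.linalg.norm(A-B)
def proj(cam,P):
    c=vision.get_calibration(cam); x=(np.atleast_2d(P)-c["position"])@Rm(c["orientation"]); return x[:,:2]/x[:,2:]*c["fx"]+[c["cx"],c["cy"]]
def down(yaw): # jaws (tool x) along yaw, tool z down
    c,s=np.cos(yaw),np.sin(yaw)
    q=R.from_matrix(np.array([[c,s,0],[s,-c,0],[0,0,-1]])).as_quat(); return np.array([q[3],*q[:3]])
def comp(mask,u,v):
    n,l,st,ce=cv2.connectedComponentsWithStats(mask.astype(np.uint8)); k=l[int(v),int(u)]
    return l==k if k else None
def save(n,name):
    im=vision.snapshot(n); cv2.imwrite(f"pics/{name}.png",im[:,:,::-1]); return im
E
python3 - <<'E'
from h import *
top=cv2.imread("pics/top0.png")[:,:,::-1].astype(int); side=cv2.imread("pics/side0.png")[:,:,::-1].astype(int)
def lab(name,im,u,v,tol=45):
    # flood by colour distance from local median
    ref=np.median(im[v-2:v+3,u-2:u+3].reshape(-1,3),0); m=np.abs(im-ref).max(2)<tol
    m=cv2.morphologyEx(m.astype(np.uint8),cv2.MORPH_CLOSE,np.ones((3,3)))
    m=comp(m,u,v); ys,xs=np.nonzero(m)
    (c,s,a)=cv2.fitEllipse(np.concatenate(cv2.findContours(m.astype(np.uint8),cv2.RETR_EXTERNAL,2)[0]))
    print(name,ref,m.sum(),xs.mean().round(1),ys.mean().round(1),"bbox",xs.min(),xs.max(),ys.min(),ys.max(),"ell",np.round(c,1),np.round(s,1)); return xs.mean(),ys.mean()
P={}
for n,(t,s,z) in dict(cork=((241,292),(275,251),.016),plB=((250,220),(330,246),.018),plS=((270,258),(304,258),.018),wood=((174,254),(295,223),.022)).items():
    a=lab(n+" top",top,*t); b=lab(n+" side",side,*s)
    p,e=tri(a,b); print(n,"tri",p.round(4),"res",round(e,4),"top@z",onz("top",*a,z).round(4),"side@z",onz("side",*b,z).round(4))
# red things
for im,cam in((top,"top"),(side,"side")):
    m=(im[:,:,0]-np.maximum(im[:,:,1],im[:,:,2]))>50
    n,l,st,ce=cv2.connectedComponentsWithStats(m.astype(np.uint8))
    for i in range(1,n):
        if st[i,4]>8: print(cam,"red",st[i],ce[i].round(1))
for cam,im,box in(("top",top,(300,430,170,310)),("side",side,(270,390,240,335))):
    c=im[box[2]:box[3],box[0]:box[1]].astype(np.uint8)[:,:,::-1]; cv2.imwrite(f"pics/{cam}_crop0.png",cv2.resize(c,None,fx=6 if cam=='top' else 6,fy=5 if cam=='top' else 6,interpolation=cv2.INTER_CUBIC)[:600,:800])
E
```

```text
cork top [149. 103.  64.] 100310 298.9 300.7 bbox 0 639 85 479 ell [315.7 293.1] [389.1 611.8]
cork side [158. 120.  88.] 65497 250.7 352.8 bbox 25 455 185 479 ell [259.6 350. ] [263.4 404.9]
cork tri [ 0.378   0.0789 -0.2666] res 0.1097 top@z [0.4135 0.0756 0.016 ] side@z [ 0.3094 -0.2804  0.016 ]
plB top [167. 150. 143.] 402 249.8 219.5 bbox 239 261 209 230 ell [249.8 219.5] [21.6 22.2]
plB side [184. 171. 165.] 115 330.0 243.9 bbox 322 338 240 248 ell [330.  243.9] [ 7.8 16.3]
plB tri [0.6025 0.1934 0.019 ] res 0.0002 top@z [0.6026 0.1935 0.018 ] side@z [0.6029 0.1952 0.018 ]
plS top [158. 142. 137.] 221 269.3 257.2 bbox 261 277 249 265 ell [269.4 257.2] [15.9 16.3]
plS side [173. 162. 155.] 67 304.4 256.0 bbox 298 310 253 259 ell [304.3 256. ] [ 6.2 11.5]
plS tri [0.5137 0.146  0.0141] res 0.0009 top@z [0.5136 0.1457 0.018 ] side@z [0.5122 0.1392 0.018 ]
wood top [67. 38. 20.] 470 174.2 255.6 bbox 163 185 243 268 ell [174.2 255.6] [21.8 25.7]
wood side [70. 43. 29.] 178 294.1 224.2 bbox 285 302 218 230 ell [294.1 224.1] [12.1 18.1]
wood tri [0.5166 0.3681 0.0106] res 0.0013 top@z [0.5143 0.3657 0.022 ] side@z [0.5141 0.3462 0.022 ]
top red [152  74  12  20 102] [157.   81.6]
top red [181 157  12  12 116] [186.5 162.3]
top red [368 233   9  17  17] [373.5 241. ]
top red [340 245   8  17  18] [342.  252.8]
top red [415 261  13  11  90] [420.9 265.9]
top red [230 287   6   3  12] [232.5 288. ]
top red [600 289  15  56 559] [606.8 315.2]
top red [508 300  20  44 483] [517.7 322. ]
top red [564 341   6   3  12] [567.2 342.1]
side red [398 169   6   7  22] [400.4 170.9]
side red [348 185   8   7  48] [351.4 187.7]
side red [335 273   5  12  14] [337.3 279.2]
side red [314 289   8  26 162] [317.2 301.4]
side red [263 381  45  23 505] [284.7 392.2]
side red [279 445  61  18 452] [308.8 453.1]
```

Run:
```python
from h import *
top=cv2.imread("pics/top0.png")
c=top[170:300,300:440]; cv2.imwrite("pics/topcrop.png",cv2.resize(c,(644,598),interpolation=cv2.INTER_CUBIC))
for t in ["figurine","glue_bottle","tin","brush"]:
    print(t,[([round(float(v),3) for v in d["at"]],round(d["score"],2)) for d in models.mark_of(t,"top")])
```

```text
figurine [([0.798, 0.114, 0.0], 0.71), ([0.688, -0.353, 0.003], 0.48)]
glue_bottle [([0.704, 0.319, -0.001], 0.98)]
tin [([0.694, -0.351, 0.001], 0.8)]
brush [([0.569, -0.422, -0.003], 0.63)]
```

View pics/topcrop.png

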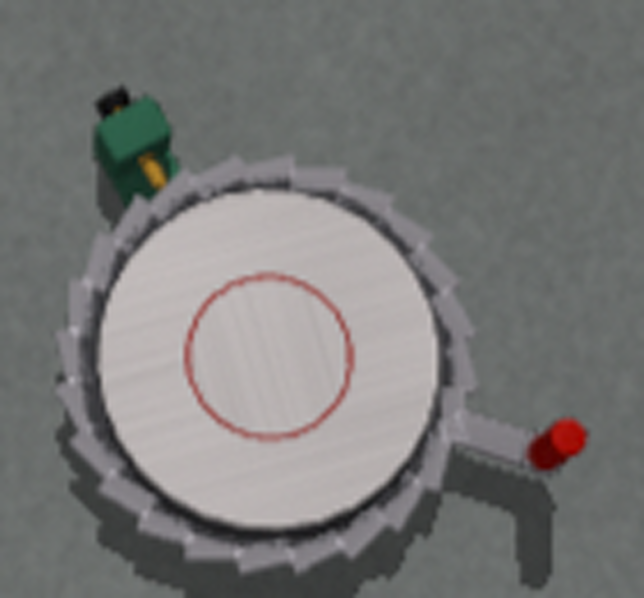

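The crop shows the ring centred at about px (358.6,247.4), the post's top face at about (423.7,265.2) and the black knob at about (324.6,192.2). The large white disc at about 52 mm is the right one; the small one is about 37 mm.

Run:
```python
from h import *
top=cv2.imread("pics/top0.png"); side=cv2.imread("pics/side0.png")
def ell(m): 
    ys,xs=np.nonzero(m); c=max(cv2.findContours(m.astype(np.uint8),cv2.RETR_EXTERNAL,1)[0],key=len); e=cv2.fitEllipse(c); return xs.mean(),ys.mean(),m.sum(),e
pts={}
for cam,im,uv in(("top",top,(241,292)),("side",side,(275,251))):
    i=im.astype(int); m=(i[:,:,2]-i[:,:,0])>28
    m=comp(cv2.morphologyEx(m.astype(np.uint8),cv2.MORPH_CLOSE,np.ones((3,3))),*uv); e=ell(m); pts[cam]=e[:2]; print("cork",cam,e)
    print(onz(cam,*e[:2],.016))
p,e=tri(pts["top"],pts["side"]); print("cork tri",p.round(4),e)
# plate outline (bright) 
for cam,im,uv,box in(("top",top,(358,275),(300,430,170,310)),("side",side,(325,293),(270,390,240,335))):
    g=im.min(2); 
    for th in (140,150,160):
        m=np.zeros(g.shape,np.uint8); m[box[2]:box[3],box[0]:box[1]]=(g>th)[box[2]:box[3],box[0]:box[1]]
        m=cv2.morphologyEx(m,cv2.MORPH_CLOSE,np.ones((3,3))); mm=comp(m,*uv)
        if mm is None: continue
        e=ell(mm)[3]; print("plate",cam,th,np.round(e[0],1),np.round(e[1],1),onz(cam,*e[0],.054).round(4))
    i=im.astype(int); red=(i[:,:,2]-i[:,:,1]); m=np.zeros(g.shape,bool); 
    if cam=="top": m[225:270,335:382]=True
    else: m[265:295,305:345]=True
    ys,xs=np.nonzero(m&(red>22)); 
    if cam=="side": k=~((abs(xs-317)<6)&(ys>285)); xs,ys=xs[k],ys[k]
    e=cv2.fitEllipse(np.c_[xs,ys].astype(np.float32)); print("ring",cam,len(xs),np.round(e[0],1),np.round(e[1],1),onz(cam,*e[0],.054).round(4)); pts["r"+cam]=e[0]
print("ring tri",tri(pts["rtop"],pts["rside"]))
print("post top",onz("top",423.7,265.2,.111), "knob",onz("top",324.6,192.2,.035))
c=side[240:335,270:390]; cv2.imwrite("pics/sidecrop.png",cv2.resize(c,(720,570),interpolation=cv2.INTER_CUBIC))
```

```text
cork top (np.float64(241.56273062730628), np.float64(291.6752767527675), np.int64(542), ((241.56170654296875, 291.6783752441406), (25.228242874145508, 25.555931091308594), 31.962156295776367))
[0.43293215 0.20799486 0.016     ]
cork side (np.float64(275.21860465116276), np.float64(250.2186046511628), np.int64(215), ((275.2012634277344, 250.22361755371094), (12.87979793548584, 19.079687118530273), 87.35836029052734))
[0.43130925 0.19747539 0.016     ]
cork tri [0.433  0.2087 0.0097] 0.0010029060371279242
plate top 140 [357.9 247.4] [71.6 72.8] [ 0.5334 -0.0578  0.054 ]
plate top 150 [357.9 247.4] [71.4 72.7] [ 0.5335 -0.0578  0.054 ]
plate top 160 [357.9 247.6] [70.9 72.4] [ 0.5331 -0.0579  0.054 ]
ring top 185 [358.  247.1] [34.9 35.6] [ 0.5343 -0.0582  0.054 ]
plate side 140 [324.7 282.9] [39.7 69.8] [ 0.5311 -0.0767  0.054 ]
plate side 150 [324.7 279.2] [31.5 62.2] [ 0.5347 -0.0584  0.054 ]
plate side 160 [324.8 279.2] [31.3 61.7] [ 0.535  -0.0588  0.054 ]
ring side 75 [324.2 278.8] [16.  29.8] [ 0.534  -0.0564  0.054 ]
ring tri (array([ 0.53384707, -0.05807855,  0.05513182]), np.float64(0.00045859713447515414))
post top [ 0.48698492 -0.19697401  0.111     ] knob [0.66658869 0.01856173 0.035     ]
```

View pics/sidecrop.png

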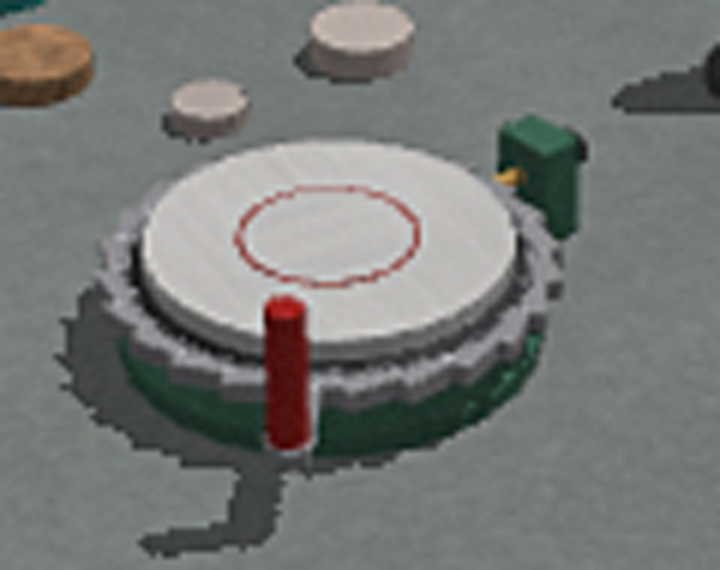

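Measured positions:
- **Plate centre:** (0.534, -0.058, about 0.055)
- **Cork:** (0.433, 0.207)
- **Plaster:** (0.603, 0.194)
- **Wheel:** about 0.11 rad (base yaw about 10°)

Cork goes first.

Run:
```python
from h import *
C=np.array([.534,-.058])
def pick_ok(p,yaw):
    for z in(.15,.03): 
        for xy in(p,C):
            q=inverse_kinematics([*xy,z+.05],down(yaw)); print(np.round(q,2) if q is not None else None)
yaw=np.deg2rad(45); pick_ok((.433,.207),yaw)
f0=None
gripper_to(.085)
r.move_to([.433,.207,.12],down(yaw)); 
print("t",telemetry.current_t(),telemetry.current_ee_pos())
g=r.move_l([.433,.207,.029],vel=.15,guard=15); print("guard",g,telemetry.current_ee_pos())
gripper_to(.03,12); print("open",telemetry.current_opening(),telemetry.current_wrist_force())
r.move_l([.433,.207,.14],vel=.2); print("open",telemetry.current_opening(),telemetry.current_t())
save("top","top1"); save("side","side1")
```

```text
[ 0.3   0.15  1.75 -0.    1.24 -0.48]
[-0.24  0.24  1.64 -0.    1.27 -1.02]
[ 0.3   0.27  1.93 -0.    0.94 -0.48]
[-0.24  0.35  1.81 -0.    0.98 -1.02]
t 5.2083 [0.43348739 0.20651039 0.12007368]
guard False [0.43364004 0.20702226 0.02940148]
open 0.059688499245976766 [-0.37590664  0.57982362  4.66572099]
open 0.05958501991847788 7.1917
```

Run:
```python
from h import *
C=np.array([.534,-.058]); yaw=np.deg2rad(45)
print(telemetry.current_wrist_force())
r.move_to([*C,.16],down(yaw)); r.move_l([*C,.092],vel=.15)
print(telemetry.current_wrist_force(), telemetry.current_ee_pos())
g=r.move_l([*C,.0835],vel=.03,guard=3); print("guard",g,telemetry.current_ee_pos(),telemetry.current_wrist_force())
gripper_to(.075); print(telemetry.current_opening())
r.move_l([*C,.17],vel=.2); 
r.move_to([.603,.194,.17],down(np.deg2rad(110)-np.pi)); print(telemetry.current_t())
save("top","top2"); save("side","side2")
top=cv2.imread("pics/top2.png"); side=cv2.imread("pics/side2.png")
cv2.imwrite("pics/crop2.png",np.hstack([cv2.resize(top[190:300,300:440],(420,330)),cv2.resize(side[240:335,270:390],(380,330))]))
```

```text
[ 0.5718041   0.08781724 -1.10126666]
[ 0.06766501  0.08251231 -0.9143054 ] [ 0.53435064 -0.05722289  0.09235415]
guard False [ 0.53402895 -0.05807627  0.08362089] [ 0.65587843 -0.12411461 -0.03742078]
0.07498842671274242
12.575
```

View pics/crop2.png

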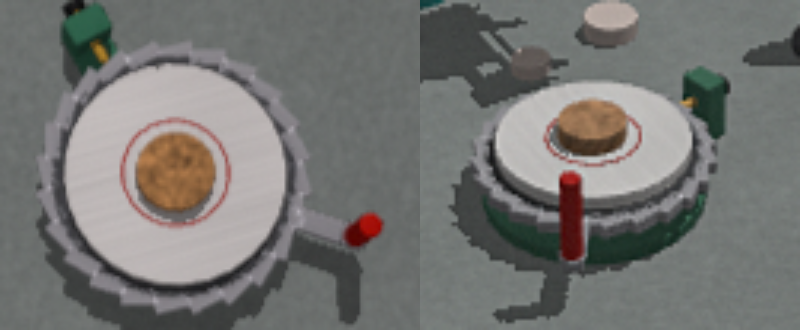

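View pics/top2.png

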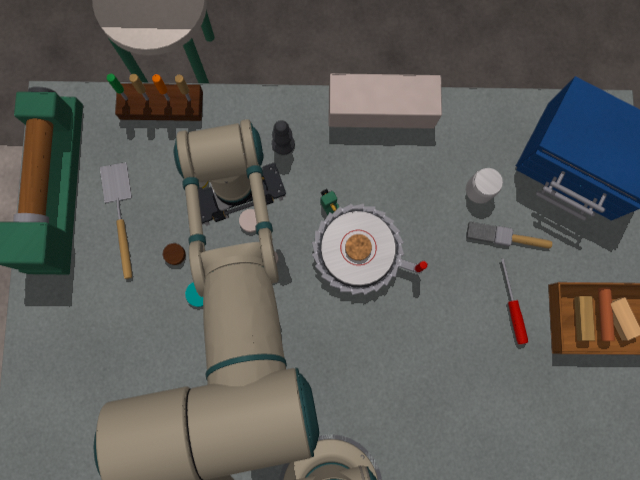

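The cork lies flat inside the ring at px (358,247) in the top view. Picking the plaster next.

Run:
```python
from h import *
i=cv2.imread("pics/top2.png").astype(int); m=np.zeros(i.shape[:2],np.uint8); m[230:266,341:376]=((i[:,:,2]-i[:,:,0])>28)[230:266,341:376]
m=comp(cv2.morphologyEx(m,cv2.MORPH_OPEN,np.ones((3,3))),358,247); ys,xs=np.nonzero(m); print("cork",xs.mean(),ys.mean(),m.sum(),onz("top",xs.mean(),ys.mean(),.068))
P=[.603,.194]
gripper_to(.08)
g=r.move_l([*P,.03],vel=.15,guard=15); print("guard",g,telemetry.current_ee_pos())
gripper_to(.03,12); print("open",telemetry.current_opening())
r.move_l([*P,.18],vel=.2); print("open",telemetry.current_opening(),telemetry.current_wrist_force(),telemetry.current_t())
```

```text
cork 358.03921568627453 246.57040998217468 561 [ 0.53321427 -0.05710094  0.068     ]
guard False [0.60381395 0.19418515 0.03088803]
open 0.05406927700179009
open 0.05345017128195962 [-0.15017771  0.41837372 -0.63986157] 15.5083
```

Run:
```python
from h import *
C=np.array([.5337,-.0577]); q=down(np.deg2rad(110)-np.pi)
print(telemetry.current_opening())
r.move_to([*C,.18],q); r.move_l([*C,.11],vel=.15); r.hold(.2); f0=telemetry.current_wrist_force()
g=r.move_l([*C,.1003],vel=.03,guard=3); r.hold(.2); print("guard",g,telemetry.current_ee_pos(),telemetry.current_wrist_force()-f0)
gripper_to(.07); print(telemetry.current_opening())
r.move_l([*C,.19],vel=.2); 
r.move_to([.45,-.30,.2],down(np.deg2rad(-18.7))); print(telemetry.current_t())
save("top","top3"); save("side","side3")
top=cv2.imread("pics/top3.png"); side=cv2.imread("pics/side3.png")
cv2.imwrite("pics/crop3.png",np.hstack([cv2.resize(top[190:300,300:440],(420,330)),cv2.resize(side[240:335,270:390],(380,330))]))
```

```text
0.05345017128195962
guard True [ 0.53363107 -0.05775246  0.10024165] [-0.43355902  0.41651416  5.7953284 ]
0.06978800690461555
20.2417
```

View pics/crop3.png

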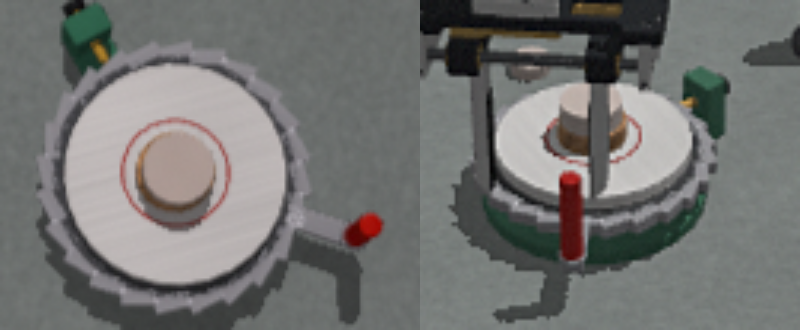

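View pics/side3.png

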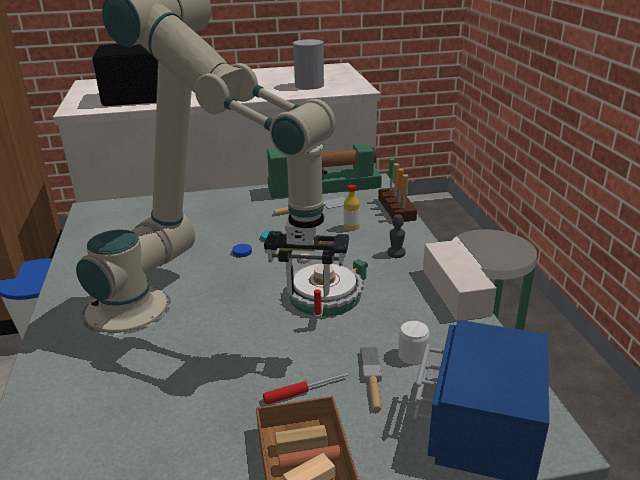

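The plaster sits on the cork inside the ring, and the arm now stands over the front. Checking the offset, then gripping the post.

```bash
cat >> h.py <<'E'
CC=np.array([.5337,-.0577]); RR=.145
def arc(phi,z=.096,r_=RR): return [CC[0]+r_*np.cos(phi),CC[1]+r_*np.sin(phi),z]
def qd(phi): return down(phi+np.pi/2)
def tang(phi): return np.array([-np.sin(phi),np.cos(phi),0])
def phi_now():
    p=telemetry.current_ee_pos(); return np.arctan2(p[1]-CC[1],p[0]-CC[0]), np.hypot(p[0]-CC[0],p[1]-CC[1])
E
python3 - <<'E'
from h import *
print("plaster", onz("top",358.7,246.0,.086), "post tri",tri((423.7,265.2),(317.5,290.7)))
ph=np.deg2rad(-108.7)
for d in (0,30,55,62): print(np.round(inverse_kinematics(arc(ph+np.deg2rad(d)),qd(ph+np.deg2rad(d))),2))
gripper_to(.06)
r.move_to(arc(ph,.17),qd(ph)); print(telemetry.current_t())
g=r.move_l(arc(ph),vel=.12,guard=8); print("guard",g,telemetry.current_ee_pos())
r.hold(.2); print(telemetry.current_wrist_force())
save("side","side4");
gripper_to(.01,30); print("open",telemetry.current_opening(),np.rad2deg(phi_now()[0]),phi_now()[1],telemetry.current_wrist_force(),telemetry.current_t())
save("top","top4"); s=save("side","side5")
a=cv2.imread("pics/side4.png");b=cv2.imread("pics/side5.png")
cv2.imwrite("pics/crop4.png",np.hstack([cv2.resize(a[215:335,250:390],(400,343)),cv2.resize(b[215:335,250:390],(400,343))]))
E
```

```text
plaster [ 0.53168183 -0.05714745  0.086     ] post tri (array([ 0.48803434, -0.19689308,  0.11213569]), np.float64(0.002379409703761399))
[-0.51  0.31  1.81 -0.    1.01 -0.19]
[-0.46  0.41  1.66 -0.    1.08 -0.66]
[-0.38  0.47  1.55 -0.    1.12 -1.02]
[-0.36  0.49  1.52 -0.    1.14 -1.11]
21.275
guard False [ 0.48768963 -0.19591672  0.09656279]
[0.32899636 0.00329286 0.16605742]
open 0.01758484342160619 -108.49516736500861 0.1450175263260714 [ 1.63084479  0.26519516 -1.21900504] 23.025
```

View pics/crop4.png

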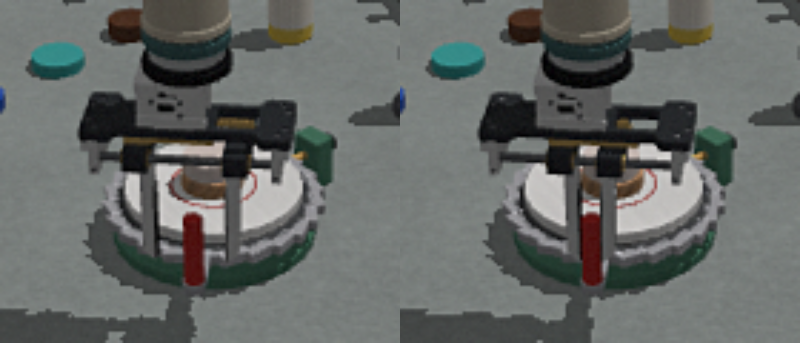

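The post is held (opening 17.6 mm). Now the first swing, logging tangential force.

```bash
cat >> h.py <<'E'
def swing(p0,p1,step=1.0,vel=.03):
    n=int(np.ceil(abs(p1-p0)/step))
    for k in range(1,n+1):
        ph=np.deg2rad(p0+(p1-p0)*k/n)
        r.move_l(arc(ph),rot=qd(ph),vel=vel)
        f=telemetry.current_wrist_force(); a,rr=phi_now()
        print(round(np.rad2deg(ph),2),round(np.rad2deg(a),2),round(rr,4),"Ft",round(float(f@tang(ph)),1),"Fr",round(float(f[0]*np.cos(ph)+f[1]*np.sin(ph)),1),"op",round(telemetry.current_opening(),4),"t",round(telemetry.current_t(),2))
E
python3 - <<'E'
from h import *
swing(-108.7,-96.7)
E
```

```text
-107.7 -108.29 0.145 Ft -3.2 Fr -0.5 op 0.0174 t 23.38
-106.7 -107.64 0.145 Ft -5.3 Fr 1.3 op 0.0179 t 23.62
-105.7 -106.77 0.145 Ft -6.8 Fr 1.2 op 0.0175 t 23.88
-104.7 -105.86 0.1451 Ft -7.4 Fr 1.7 op 0.0174 t 24.12
-103.7 -105.03 0.1451 Ft -8.1 Fr 1.1 op 0.0174 t 24.38
-102.7 -104.06 0.145 Ft -8.7 Fr 1.0 op 0.0175 t 24.62
-101.7 -103.16 0.1451 Ft -9.5 Fr 1.7 op 0.0175 t 24.88
-100.7 -102.24 0.1451 Ft -9.5 Fr 2.2 op 0.0176 t 25.12
-99.7 -101.43 0.1451 Ft -10.5 Fr 0.8 op 0.0175 t 25.38
-98.7 -98.98 0.1451 Ft -2.2 Fr 0.5 op 0.0178 t 25.62
-97.7 -97.93 0.1451 Ft -4.1 Fr 1.0 op 0.0171 t 25.88
-96.7 -96.9 0.1451 Ft -4.9 Fr 1.1 op 0.0175 t 26.12
```

Click 1 dropped at φ between -101.4° and -99.0° (predicted -100°). Continuing through clicks 2 and 3.

Run:
```python
from h import *
swing(-96.7,-59.7)
save("top","top5")
```

```text
-95.7 -95.94 0.1451 Ft -5.2 Fr 2.1 op 0.0173 t 26.38
-94.7 -95.05 0.1451 Ft -5.5 Fr 0.5 op 0.0176 t 26.62
-93.7 -94.14 0.1452 Ft -6.3 Fr 1.6 op 0.0172 t 26.88
-92.7 -93.17 0.1452 Ft -6.0 Fr 1.2 op 0.0172 t 27.12
-91.7 -92.19 0.1452 Ft -6.8 Fr 1.6 op 0.0179 t 27.38
-90.7 -91.3 0.1452 Ft -7.2 Fr 1.1 op 0.0174 t 27.62
-89.7 -90.35 0.1452 Ft -7.3 Fr 1.4 op 0.0178 t 27.88
-88.7 -89.53 0.1452 Ft -7.3 Fr 1.7 op 0.0174 t 28.12
-87.7 -88.64 0.1452 Ft -8.1 Fr 1.9 op 0.0171 t 28.38
-86.7 -87.73 0.1452 Ft -9.9 Fr 1.1 op 0.0173 t 28.62
-85.7 -86.79 0.1452 Ft -9.9 Fr 1.3 op 0.0176 t 28.88
-84.7 -84.62 0.1453 Ft -1.7 Fr 0.7 op 0.0174 t 29.12
-83.7 -83.41 0.1453 Ft -2.7 Fr 1.0 op 0.0174 t 29.38
-82.7 -82.72 0.1452 Ft -4.8 Fr 1.6 op 0.0177 t 29.62
-81.7 -81.79 0.1452 Ft -5.6 Fr 1.8 op 0.0175 t 29.88
-80.7 -80.81 0.1452 Ft -5.1 Fr 1.2 op 0.0175 t 30.12
-79.7 -79.93 0.1452 Ft -5.3 Fr 1.3 op 0.0177 t 30.38
-78.7 -79.01 0.1452 Ft -5.6 Fr 0.5 op 0.0178 t 30.62
-77.7 -78.05 0.1453 Ft -6.4 Fr 1.8 op 0.0176 t 30.88
-76.7 -77.18 0.1452 Ft -6.7 Fr 1.3 op 0.0173 t 31.12
-75.7 -76.26 0.1453 Ft -7.8 Fr 0.4 op 0.0
[... 158 characters left out ...]
0178 t 32.12
-71.7 -72.54 0.1453 Ft -9.4 Fr 1.2 op 0.0174 t 32.38
-70.7 -71.74 0.1453 Ft -10.7 Fr 0.6 op 0.0175 t 32.62
-69.7 -69.42 0.1453 Ft -0.7 Fr 0.2 op 0.0173 t 32.88
-68.7 -68.5 0.1453 Ft -2.5 Fr 0.6 op 0.0175 t 33.12
-67.7 -67.72 0.1453 Ft -4.3 Fr 1.2 op 0.0172 t 33.38
-66.7 -66.79 0.1453 Ft -3.8 Fr 1.7 op 0.0177 t 33.62
-65.7 -65.82 0.1453 Ft -4.4 Fr 1.7 op 0.0175 t 33.88
-64.7 -64.9 0.1453 Ft -5.3 Fr 2.0 op 0.0175 t 34.12
-63.7 -63.99 0.1453 Ft -5.3 Fr 1.8 op 0.0178 t 34.38
-62.7 -63.02 0.1453 Ft -5.6 Fr 1.1 op 0.0175 t 34.62
-61.7 -62.14 0.1453 Ft -6.2 Fr 1.9 op 0.0174 t 34.88
-60.7 -61.23 0.1453 Ft -7.3 Fr 1.6 op 0.0174 t 35.12
-59.7 -60.28 0.1453 Ft -7.6 Fr 1.3 op 0.0172 t 35.38
```

Run:
```python
from h import *
p=-59.7
while p<-52.5:
    p+=.5; ph=np.deg2rad(p); r.move_l(arc(ph),rot=qd(ph),vel=.02)
    ft=float(telemetry.current_wrist_force()@tang(ph)); print(round(p,2),round(np.rad2deg(phi_now()[0]),2),round(ft,1))
    if ft>-4: break
r.hold(.4)
print("end",np.rad2deg(phi_now()[0]),telemetry.current_wrist_force()@tang(ph),telemetry.current_opening(),telemetry.current_t())
save("top","top6"); save("side","side6")
for c in("top","side"): 
  for t in ("post_top","plate_centre","cork_disc","plaster_disc"): print(c,t,[(np.round(d["at"],4),round(d["score"],2)) for d in models.mark_of(t,c)])
a=cv2.imread("pics/top6.png");b=cv2.imread("pics/side6.png")
cv2.imwrite("pics/crop6.png",np.hstack([cv2.resize(a[180:300,300:440],(400,343)),cv2.resize(b[215:335,250:390],(400,343))]))
```

```text
-59.2 -59.93 -7.2
-58.7 -59.44 -8.9
-58.2 -59.09 -9.5
-57.7 -58.59 -9.7
-57.2 -58.06 -9.0
-56.7 -57.67 -10.2
-56.2 -57.3 -10.5
-55.7 -56.76 -10.1
-55.2 -56.33 -11.5
-54.7 -54.38 -0.8
end -53.87511234567543 5.28053646745935 0.017792532905964248 38.325
top post_top [(array([ 0.6189, -0.1752,  0.1109]), 0.49)]
top plate_centre [(array([ 0.5345, -0.0554,  0.0532]), 0.93)]
top cork_disc [(array([0.3317, 0.2311, 0.0019]), 0.75), (array([ 0.4326,  0.3083, -0.0011]), 0.55), (array([ 0.5297, -0.0617,  0.0522]), 0.54), (array([ 0.5347, -0.0599,  0.0556]), 0.17)]
top plaster_disc [(array([0.5118, 0.1474, 0.002 ]), 0.75), (array([ 0.5353, -0.0633,  0.0701]), 0.65)]
side post_top [(array([ 0.6184, -0.1727,  0.1099]), 0.62)]
side plate_centre [(array([ 0.5315, -0.0585,  0.0538]), 0.56)]
side cork_disc [(array([ 0.3323,  0.2336, -0.0054]), 0.73), (array([ 0.5349, -0.0605,  0.0546]), 0.62), (array([ 0.4284,  0.3097, -0.0018]), 0.49)]
side plaster_disc [(array([ 0.5349, -0.0614,  0.0688]), 0.81), (array([ 0.5122,  0.148 , -0.0038]), 0.43)]
```

View pics/crop6.png

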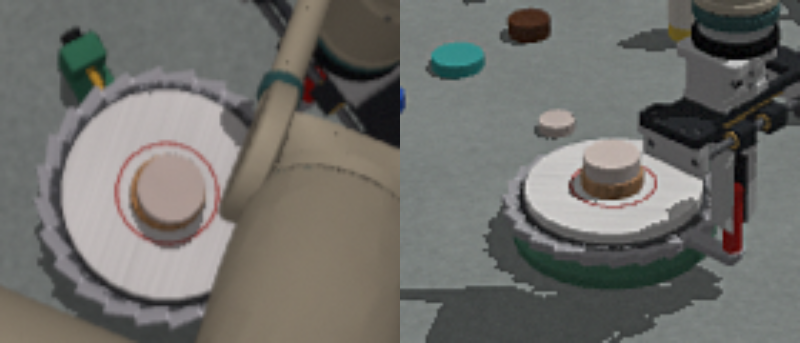

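The fourth click has dropped (the force jumped from -11.5 to -0.8 N at φ ≈ -56°). The post is now at -53.9°, so the wheel is at about 1.08 rad. Checking stillness and stack offsets.

Run:
```python
from h import *
ph=phi_now()[0]
for k in range(3):
    r.hold(.4); print(np.rad2deg(phi_now()[0]).round(2),phi_now()[1].round(4),"Ft",round(float(telemetry.current_wrist_force()@tang(ph)),2),telemetry.current_opening().__round__(4),telemetry.current_t())
top=save("top","top7"); side=save("side","side7")
for n,t in(("plaster_disc","plaster_disc"),("cork_disc","cork_disc")):
  for c in("top","side"):
    for d in models.regions_of(n,c):
        ys,xs=np.nonzero(d["pixels"])
        if len(xs)<10: continue
        z={"plaster_disc":.088,"cork_disc":.066}[n]; p=onz(c,xs.mean(),ys.mean(),z)
        if np.hypot(*(p[:2]-CC))<.05:
            best=None
            # fit silhouette of the cylinder to the mask by bbox
            R_,z0,z1={"plaster_disc":(.027,.070,.088),"cork_disc":(.03,.054,.070)}[n]
            th=np.linspace(0,6.283,90)
            def bb(x,y):
                P=np.vstack([np.c_[x+R_*np.cos(th),y+R_*np.sin(th),np.full(90,zz)] for zz in(z0,z1)]); q=proj(c,P); return np.array([q[:,0].min(),q[:,0].max(),q[:,1].min(),q[:,1].max()])
            print(n,c,round(d["score"],2),len(xs),"mask bbox",xs.min(),xs.max()+1,ys.min(),ys.max()+1,"expected if centred",bb(*CC).round(1))
```

```text
-53.89 0.1453 Ft 5.24 0.0176 39.225
-53.9 0.1453 Ft 5.66 0.0176 39.625
-53.89 0.1453 Ft 5.93 0.0179 40.025
plaster_disc top 0.65 438 mask bbox 348 372 235 258 expected if centred [346.4 371.1 233.  258.1]
plaster_disc side 0.75 270 mask bbox 314 334 264 280 expected if centred [314.  334.2 263.2 279.4]
cork_disc side 0.52 138 mask bbox 313 335 276 286 expected if centred [313.1 335.3 268.3 285.1]
```

Run:
```python
from h import *
r.sign_off(); print(telemetry.current_t(),np.rad2deg(phi_now()[0]),telemetry.current_opening())
```

```text
the job is handed in; nothing more can be done
the job is handed in; nothing more can be done
```

I built the plinth, swung the lever through four clicks and handed the job in at about 40 s, with the post still gripped. The hand-in gives no verdict, and the final reading I tried to take after it was refused, so the figures below are from just before.

- **Plinth:** I put the cork on the plate inside the ring, then the 54 mm plaster disc on the cork, both before any click. The last pictures show both about centred: the plaster's outline is within about 2 px (roughly 4 mm) of where a perfectly centred disc would appear. The cork measured about 1 mm off centre after it was placed. At the end only the side view gave its outline, and that agreed.
- **Clicks:** I felt exactly four force drops, about 15° apart, and stopped at the fourth. The post stood about 2° past that click, so the wheel is at about 1.08 rad (allowed 1.03 to 1.178).
- **Hold:** Over the last 0.8 s the post angle did not move (-53.9°) and the fingers stayed closed at 17.6–17.9 mm on the 18 mm post, with 30 N grip commanded.
- **Checks that disagreed:** The networks put both discs about 2–5 mm to the -y side of the plate centre, which the outlines did not show. The side force at the post also crept from 5.2 to 5.9 N during the hold, without any movement.
- **Bystanders:** I never touched them, but I did not re-measure their positions at the end.

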